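# Unlock the gauge drawer with its key

### The job

Take the key with the flat rectangular bow out of the wooden key stand and push it fully home into the lock on top of the small grey drawer cabinet: the slotted barrel inside may have been left partly turned, so feel for the slot with a light push and never force the key. Then turn the key clockwise until the hidden bolt lets go and the drawer springs out, and let go, leaving the key in the lock and the drawer out. Leave the other key, with the round cross bar, in the stand.

Things in the scene. Friction and masses are not known exactly. Their poses are not given: they have to be found in the camera images.
- key: The key to use: steel, 76 mm long, 90 g, upright in one of the stand's two slots. Origin: middle of the blade's lower end; z up the shank; x along the widths of blade and bow. Flat square-ended blade 20 (x) by 4 mm (y), z 0 to 16; round shank 12 mm thick, z 16 to 50, with a 16 mm collar at z 44 to 48; flat rectangular bow, z 48 to 76. Works equally well turned half round.
- key_tip (a point): Middle of the lower end of the key's blade (the same point as the key's origin).
- key_bow (a point): Middle of the key's bow, 62 mm above the tip, the place to grip it. The bow is a flat plate 36 mm (key's x) by 10 mm (key's y) by 28 mm high, to be gripped across its 10 mm.
- bar_key: The other key, to be left in the stand: the same blade and height, but with a round cross bar, 12 mm thick and 52 mm long along its x, as its grip. Origin at the lower end of its blade, z up.
- key_stand: Wooden block, fixed, 120 mm (x) by 70 mm (y) by 40 mm high, origin at the centre of its underside. Two slots in its top at x = -30 and +30 mm, each 22 mm (x) by 7 mm (y), 25 mm deep. A key's shank rests on the top face, its 16 mm long blade in the slot, blade width along the stand's x. Which key stands in which slot varies.
- lockbox: Grey steel drawer cabinet, fixed, 130 mm (x) by 150 mm (y), top at z = 64 mm, origin at the centre of its underside. The drawer front faces its -x, with a finger lip that stands 14 mm out. The lock is in the top, 15 mm in front of the middle.
- keyhole (a point): Centre of the mouth of the lock, at the top of its steel collar, 68 mm above the bench; axes as the cabinet's. Collar 43 mm across, with a round bore 25 mm wide and 8 mm deep, below which lies the barrel. A key tip resting on the barrel's face is 8 mm below this point, one fully home in its slot 22 mm below. Loading the lock with more than 25 N damages it; 4 to 8 N of push finds the slot.
- barrel_face (a point): Centre of the barrel's flat brass face, 8 mm below the mouth; axes as the cabinet's. A slot 21.6 by 5.4 mm, 14 mm deep, crosses it. Fully locked, the slot runs along the cabinet's x; at the start it stands 0 to 1.05 rad clockwise of that (from above), unmeasured. Friction 0.07 N m holds it. Turned clockwise, the bolt lets go at about 1.25 rad; stop at 1.5 rad (plus 0.07 rad of play of the key).
- drawer (a joint): How far the drawer has come out, m: 0 to 0.001 while the hidden bolt holds it, about 0.035 when its own spring has pushed it out to its stop.
Not all that is in view belongs to the job. What is shaped like the key but orange or red is not meant.

How it is judged:
By the outcome, as a careful person would: the job done as asked, in the order asked, and still so for the second after the job is handed in, with the robot touching nothing.
It also fails if it takes over 64 s, if anything falls off the work surface, if the arm or the gripper's body presses on something with over 40 N, if the wrist force passes 120 N, or if a joint passes its speed limit or range.

### The arm

A 7-joint arm with a two-finger parallel gripper is mounted at the origin on a cart in front of the work surface, level with it; the furniture and walls round the work are solid. World frame = base frame: x ahead of the robot, y to its left, z up, the work surface at z = 0. Lengths are in mm, angles in degrees, forces in N, time in s.
With the tool pointing down it reaches from about 400 to 875 mm from the base axis. Payload 4.4 kg.
Tool frame: the origin (TCP) lies at the very end of the fingers, on their centre line; the grasp point (between the pads) lies 19 mm behind it (r.grasp_offset is the distance from the TCP to the grasp point, in mm); y points along the fingers, z is the direction in which the jaws open and shut, and the axes are right-handed (so a half turn about y gives the same grasp; the last joint's range is limited). The gripper opens to 85 mm and grips with 20 to 120 N. Pads are 22 mm wide; open, the fingers measure 114 mm over their backs; the gripper's body (76 mm by 85 mm) begins 54 mm behind the grasp point. The pads swing forward as they close: fully open they stand 13 mm farther back than shut.
Start: joints at [71.86, 36.005, 2.206, 86.941, -1.547, 57.084, -1.146], TCP at [161.344, -629.671, 231.313] pointing down, gripper open.
Joint ranges: [-175.42, 175.42], [-21.48, 121.26], [-71.46, 75.88], [10.55, 141.38], [-63.04, 243.04], [13.31, 113.54], [-168.57, 168.57]. Speed limits (degrees/s): [147.25, 147.25, 180, 180, 180, 180, 180].

### API

Orientations are given as [roll, pitch, yaw] about the fixed x, y, z axes, in that order (R = Rz(yaw) Ry(pitch) Rx(roll)).
In Python, from rig import r, snapshot, get_calibration gives the robot as it stands.
- The arm moves only by the tool carry_out, never from a script. Its argument "plan" is a list of rows, each an object with "claw": the closure, from -1 (fully open) to 1 (shut); "translation": the shift along the tool's x, y, z in cm, a list of three; "turn": the turn about the tool's y in rad. A call has 1 to 12 rows; each row is the pose to reach, as a shift and turn from the pose commanded when the call began, along the tool's axes at that moment; what a row does not reach only later rows make up. A row lasts 1/8 s, in which the tool goes at most 62.5 mm and 10.7 degrees, less where a joint would pass 70% of its speed; a pose out of reach is approached as far as the arm can. A call with a gripper value outside its range is refused whole. The fingers move at their own pace and stop on an object; "grip_force" is the grip in N (left out, the last holds). Time passes only in rows, so rows that repeat a pose let the fingers close. It gives the time, the measured TCP pose, the force and the opening at its end, in the units of the state.
- r.sense(): the state, without advancing time (a new reading comes with each control period).
- snapshot(name): name is "side" or "top"; returns (picture, depth): 480x640x3 uint8, red, green, blue; 480x640 float32, mm along the optical axis (not along the pixel's ray), 0 where there is no reading.
- get_calibration(name): a dict with "mtx" (3x3 intrinsics, pixels), "rvec" (rotation vector, rad) and "tvec" (3), from world to camera coordinates, as OpenCV has them. Camera axes: x right, y down, z forward; pixel columns grow to the right and rows downward; lengths in mm; the calibration is good to about 2 mm. A picture is of the moment at which its call begins. get_calibration takes no time and is no camera call.
- r.close_job(): hands the job in, once; it reports no verdict.
The state is a dict: "time": time; "joint_pos": joint angles; "dq": joint speeds; "joint_torque": joint torques, N m; "tcp_pos": TCP position; "eef_rot": TCP orientation; "contact_force": force on the tool from outside, world axes, zero at the start; "ft_torque": the same for the moment, N m; "width": finger opening in mm.
Only numpy, scipy, OpenCV 4.12 (cv2) and the standard library are available. Lean on these libraries where they do the work, as an engineer would, in place of code of your own. Each camera call takes 0.05 s, during which the arm holds its last target.

## Working session

There is one attempt and no reset: what is moved stays moved. The work goes in short steps, Python scripts to look and compute and a tool call to move; the robot and the scene stay as the last step left them, time stands still between calls to the robot, and variables do not carry over. Pictures are saved under pics/ and viewed, and the job is handed in when it is done.

Besides the shell and the picture viewer there is one more tool, called after "Emit:" in YAML: its name, and indented under it one key for each argument. carry_out: Moves the arm, as the interface text tells. Its arguments: {"type":"object","properties":{"plan":{"type":"array","items":{"type":"object","properties":{"claw":{"type":"number"},"translation":{"type":"array","items":{"type":"number"}},"turn":{"type":"number"}}}},"grip_force":{"type":"number"}},"required":["plan"]}

```bash
ls; mkdir -p pics; python3 - <<'E'
from rig import r,snapshot,get_calibration
import cv2,numpy as np
print(r.sense())
for n in("side","top"):
    p,d=snapshot(n); cv2.imwrite(f"pics/{n}0.png",p[:,:,::-1]); np.save(f"pics/{n}0.npy",d); np.save(f"pics/{n}0rgb.npy",p)
    print(n,get_calibration(n))
E
```

```text
pics
{'time': 0.0, 'joint_pos': array([71.85801885, 36.05888782,  2.20173235, 86.99562417, -1.54817812,
       57.08175977, -1.14639186]), 'dq': array([ 0.03610962,  0.09406194, -0.06940416,  0.04395503, -0.11064798,
        0.01951118, -0.10509714]), 'joint_torque': array([-3.63672689e-04, -5.63413882e+01,  1.22676082e+00, -1.93448049e+01,
        1.12060021e-02,  1.04772786e-02, -3.97123102e-06]), 'tcp_pos': array([ 161.23113722, -629.05685005,  230.39120723]), 'eef_rot': array([-9.01066357e+01,  9.80592121e-05, -1.65628525e+02]), 'contact_force': array([0.03666739, 1.04951411, 0.70309053]), 'ft_torque': array([ 0.02908101, -0.02808298,  0.01488228]), 'width': 85.5305931587855}
side {'mtx': array([[606.39229964,   0.        , 322.61163649],
       [  0.        , 606.39229964, 235.36256283],
       [  0.        ,   0.        ,   1.        ]]), 'rvec': array([ 0.73716042,  2.44674241, -1.29134464]), 'tvec': array([ 352.01930618,  -97.71261504, 1184.55172073])}
top {'mtx': array([[583.7769631 ,   0.        , 314.33741789],
       [  0.        , 583.7769631 , 249.1016906 ],
       [  0.        ,   0.        ,   1.        ]]), 'rvec': array([ 2.13469441, -2.12828329,  0.23669734]), 'tvec': array([ 61.91742205, 476.49368719, 913.01528407])}
```

View pics/side0.png

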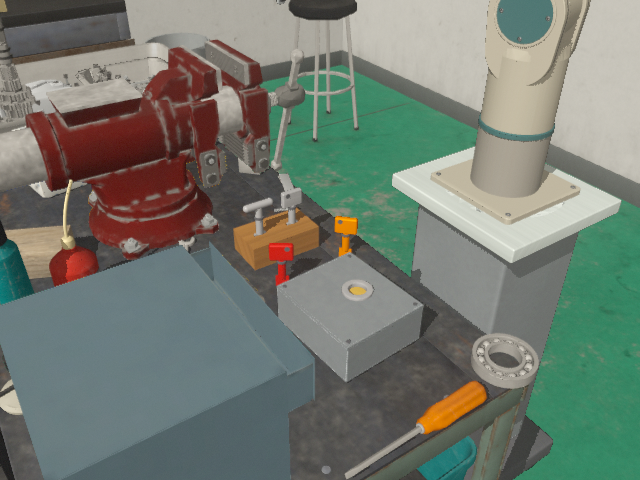

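View pics/top0.png

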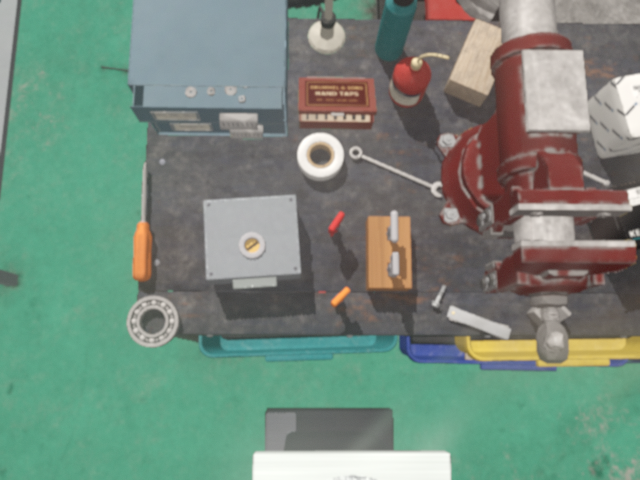

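The side view shows the stand at about (277,238), a red decoy at (282,260), an orange decoy at (346,235), and the lock at (357,290). In the top view the stand is at (390,252), the lock at (252,245), and the decoys at (337,222) and (341,296). I'll enlarge both views.

```bash
python3 - <<'E'
import cv2,numpy as np
a=cv2.imread("pics/side0.png")[165:325,220:440]; b=cv2.imread("pics/top0.png")[190:310,190:430]
cv2.imwrite("pics/c1.png",cv2.resize(a,None,fx=3.6,fy=3.6,interpolation=cv2.INTER_CUBIC))
cv2.imwrite("pics/c2.png",cv2.resize(b,None,fx=3.3,fy=3.3,interpolation=cv2.INTER_CUBIC))
E
```

```text
(no output)
```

View pics/c1.png

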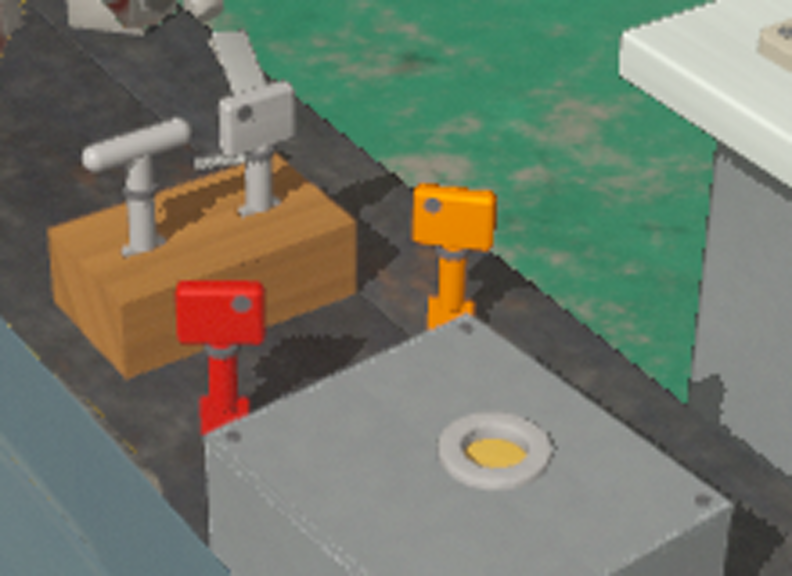

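View pics/c2.png

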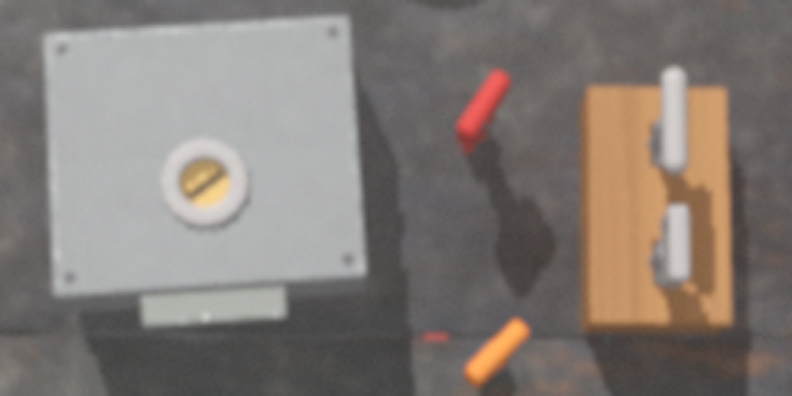

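```bash
cat > h.py <<'E'
import numpy as np,cv2
from rig import r,snapshot,get_calibration
def cal(n):
    c=get_calibration(n);return c["mtx"],cv2.Rodrigues(np.array(c["rvec"]))[0],np.array(c["tvec"])
def cloud(n,d):
    K,R,t=cal(n);v,u=np.mgrid[:480,:640]
    P=np.stack([(u-K[0,2])/K[0,0]*d,(v-K[1,2])/K[1,1]*d,d],-1)
    W=(P-t)@R; W[d==0]=np.nan; return W
def onplane(n,uv,z):
    K,R,t=cal(n);uv=np.atleast_2d(uv).astype(float)
    ray=np.c_[(uv-K[:2,2])/K[0,0],np.ones(len(uv))]@R; c=-R.T@t
    return c+ray*((z-c[2])/ray[:,2])[:,None]
def proj(n,P):
    K,R,t=cal(n);return cv2.projectPoints(np.atleast_2d(P).astype(float),cv2.Rodrigues(R)[0],t,K,None)[0][:,0]
E
python3 - <<'E'
from h import *
for n,box in(("top",((362,208,420,298),(200,190,305,290))),("side",((230,170,325,270),(275,250,425,380)))):
    d=np.load(f"pics/{n}0.npy");W=cloud(n,d);p=np.load(f"pics/{n}0rgb.npy").astype(int)
    (u0,v0,u1,v1)=box[0]
    m=np.zeros(d.shape,bool);m[v0:v1,u0:u1]=1
    hsv=cv2.cvtColor(p.astype(np.uint8),cv2.COLOR_RGB2HSV)
    wood=m&(hsv[...,1]>90)&(hsv[...,0]<25)&(W[...,2]>30)&(W[...,2]<50)
    x=W[wood];print(n,"wood",wood.sum(),np.median(x,0))
    c=cv2.minAreaRect(x[:,:2].astype(np.float32));print(c)
    hi=m&(W[...,2]>75)&(W[...,2]<130)&(hsv[...,1]<60)
    k,l=cv2.connectedComponents(hi.astype(np.uint8))
    for i in range(1,k):
        q=W[l==i]
        if len(q)>15:
            vv,uu=np.nonzero(l==i);print("comp",len(q),uu.mean(),vv.mean(),q.mean(0),q.max(0),q.min(0),cv2.minAreaRect(q[:,:2].astype(np.float32)))
    u0,v0,u1,v1=box[1]
    m=np.zeros(d.shape,bool);m[v0:v1,u0:u1]=1
    g=m&(W[...,2]>58)&(W[...,2]<75)&(hsv[...,1]<50)
    k,l,s,cc=cv2.connectedComponentsWithStats(g.astype(np.uint8));i=1+np.argmax(s[1:,4])
    q=W[l==i];print("box",s[i],np.median(q,0),cv2.minAreaRect(q[:,:2].astype(np.float32)))
    b=m&(hsv[...,1]>90)&(hsv[...,0]>10)&(hsv[...,0]<35)
    vv,uu=np.nonzero(b);print("brass",b.sum(),uu.mean(),vv.mean(),np.nanmedian(W[b],0))
E
```

```text
top wood 2524 [471.40065356 -54.23234102  39.74883203]
((473.8414001464844, -61.117218017578125), (70.74500274658203, 120.60294342041016), 89.49981689453125)
comp 218 393.8669724770642 226.56422018348624 [503.18820209 -60.27357451  96.1931615 ] [529.09902034 -55.1519885  100.89937051] [478.53181946 -66.45867573  76.32873089] ((503.76666259765625, -60.48114013671875), (10.596660614013672, 50.59111785888672), 87.81202697753906)
comp 187 394.3636363636364 264.4438502673797 [442.7437565  -59.4061962   96.53269204] [460.40891742 -55.46152801 104.13581639] [425.76162807 -65.04620202  75.17343854] ((443.0851135253906, -60.24510955810547), (9.58141040802002, 34.649932861328125), 89.96195220947266)
box [ 204  195   97   86 7205] [492.61984049 166.23670909  64.07607413] ((492.9122619628906, 165.52822875976562), (131.15699768066406, 150.15994262695312), 4.154176712036133)
brass 113 251.55752212389382 244.7787610619469 [480.71838915 165.62071181  59.11625035]
side wood 1937 [479.98606265 -48.54578441  39.49401119]
((474.8067626953125, -28.95856475830078), (122.6190414428711, 137.56422424316406), 0.6139663457870483)
comp 327 290.9296636085627 197.06727828746176 [446.76129826 -56.97221773  89.39216072] [463.67256851 -52.31865056 101.753628  ] [426.97301425 -65.48540355  75.07881839] ((445.3229675292969, -58.91038513183594), (13.140501976013184, 36.68547439575195), 89.82508850097656)
comp 279 257.5125448028674 206.23297491039426 [506.81153169 -57.35255323  92.18066278] [531.0469135  -51.20877881  99.90377034] [481.37397417 -65.3884276   75.647974  ] ((506.205078125, -58.07398986816406), (13.977521896362305, 49.7341194152832), 87.55411529541016)
box [ 276  252  148  100 7503] [500.17238775 177.5048626   64.00661289] ((492.9314270019531, 165.01211547851562), (135.10928344726562, 154.68899536132812), 4.273196220397949)
brass 223 338.47533632286996 270.31838565022423 [462.24218604  30.31150198  45.66207506]
```

```bash
python3 - <<'E'
from h import *
Ws=[cloud(n,np.load(f"pics/{n}0.npy")).reshape(-1,3) for n in("top","side")]
W=np.vstack(Ws);W=W[~np.isnan(W[:,0])]
print("max z grid, rows x 150..650 step50, cols y 300..-700 step -50")
for x in range(150,700,50):
    row=[]
    for y in range(300,-700,-50):
        q=W[(abs(W[:,0]-x)<25)&(abs(W[:,1]-y)<25)];row.append("%4d"%q[:,2].max() if len(q) else "   .")
    print(x,*row)
# collar / slot
p=np.load("pics/top0rgb.npy");hsv=cv2.cvtColor(p,cv2.COLOR_RGB2HSV)
print(p[236:254,242:262].sum(2)//3)
print(hsv[236:254,242:262,1])
E
```

```text
max z grid, rows x 150..650 step50, cols y 300..-700 step -50
150 -786 -783 -696    4    4    4    4    4    4    4 -699 -789 -786 -787 -787 -788 -788  253  253 -787
200 -786 -789 -787 -786 -788 -789 -789 -788 -789 -787 -789 -789 -788 -786 -786 -788 -786 -789 -789 -788
250 -787 -790 -789 -789 -788 -789 -786 -784 -788 -787 -789 -790 -785 -786 -786 -787 -789 -788 -787 -791
300   18 -249 -251 -251 -251 -252 -250 -250 -252 -257  252  260  183   24  -97  -97  -97  -98 -159 -312
350   21    6    4    4    6    4    5    4    5   13   11  259  188   36    5    4    4 -189 -190    .
400   21   65   66   56    5   79   79   43   45   16  268  267  268  268    6    4    4    .    .    .
450    6   68   71   72   68    5   41  104   44    6  270  269  269  269    1  102    4    .    .    .
500    6   69   71   72   68   79   78  100   44    5  270  269  269  269  104  106   46    .    .    .
550    5   68   69   69   68   76   78   99   44   33  212  250  251  211  104  107    .    .    .    .
600    8    5    6    6   27   28   25    4    9   37  243  244  244    .   77  104    4    .    .    
[... 2467 characters left out ...]
  98  64
   26   9]
 [  6  11  33  88 110 112 112 110 102  89  87  98 104 105 107 105  95  60
   22   8]
 [  6   9  25  72 108 113 109  99  85  90  99 105 106 106 107 103  85  48
   19   7]
 [  7   9  17  48  88 100  92  86  94 102 107 107 107 108 105  95  68  33
   12   7]
 [  6   7  11  27  54  80  88  98 104 106 107 108 108 106  98  78  47  21
    8   5]
 [  7   7   7  14  32  58  85 101 106 107 106 105 102  92  75  53  29  12
    6   6]
 [  6   7   7  10  17  38  58  81  89  93  92  87  78  62  45  27  15   8
    7   6]
 [  8   7   6   7  10  18  32  46  56  60  59  52  44  33  20  13   8   7
    6   7]
 [  5   6   6   6   7   8  12  18  24  28  26  20  17  14   9   7   6   7
    7   7]]
```

```bash
python3 - <<'E'
from h import *
# slot minima per row/col in top view
p=np.load("pics/top0rgb.npy").astype(float).sum(2)/3
from scipy.ndimage import map_coordinates
pts=[]
for s in np.arange(-4.5,4.6,.5):   # scan across slot, around guess line
    c=np.array([252.7,244.8])+s*np.array([.77,-.64]);t=np.arange(-2.5,2.6,.1)
    q=c+t[:,None]*np.array([.64,.77]);v=map_coordinates(p,[q[:,1],q[:,0]],order=3)
    i=v.argmin()
    if 0<i<len(t)-1: pts.append(q[i])
pts=np.array(pts);print(pts.round(2).tolist())
w=onplane("top",pts,60);vx,vy,x0,y0=cv2.fitLine(w[:,:2].astype(np.float32),cv2.DIST_HUBER,0,.01,.01).ravel()
print("slot world angle",np.degrees(np.arctan2(vy,vx)),x0,y0)
# collar: bright ring in both views -> fit ellipse of outer edge
for n,box,sc in(("top",(232,225,273,266),None),("side",(335,272,380,308),None)):
    rgb=np.load(f"pics/{n}0rgb.npy");u0,v0,u1,v1=box
    g=rgb[v0:v1,u0:u1];hsv=cv2.cvtColor(g,cv2.COLOR_RGB2HSV)
    brass=((hsv[...,1]>40)&(hsv[...,0]<40)).astype(np.uint8)
    for thr in(178,):
        m=((g.min(2)>thr)|(brass>0)).astype(np.uint8)
        cs,_=cv2.findContours(m,cv2.RETR_EXTERNAL,cv2.CHAIN_APPROX_NONE);c=max(cs,key=cv2.contourArea)
        e=cv2.fitEllipse(c);cen=np.array(e[0])+[u0,v0];print(n,e[1],cen,onplane(n,cen,68).round(1))
# stand key bows: top edges reprojection check
for n in("top","side"):
    print(n,proj(n,[[444,-60,100],[444,-60,86],[478,164.2,68],[504,-60,94]]).round(1).tolist())
# cabinet edges
E
```

```text
[[249.17, 247.6], [249.56, 247.28], [250.0, 247.04], [250.39, 246.72], [250.77, 246.4], [251.16, 246.08], [251.54, 245.76], [251.99, 245.52], [252.38, 245.2], [252.83, 244.95], [253.21, 244.63], [253.6, 244.31], [253.98, 243.99], [254.37, 243.67], [254.75, 243.35], [255.14, 243.03], [255.52, 242.71], [255.84, 242.32], [256.16, 241.92]]
slot world angle -51.293186 479.19287 164.00296
top (31.25967788696289, 40.770633697509766) [250.65842247 240.5819912 ] [[485.2 166.1  68. ]]
side (7.604147434234619, 16.843032836914062) [356.97092628 290.53036499] [[481.5 168.5  68. ]]
top [[395.1, 263.3], [393.6, 264.8], [251.7, 245.0], [393.5, 226.4]]
side [[291.3, 190.0], [291.5, 197.6], [357.2, 287.9], [258.3, 204.0]]
```

Candidates (top view / side view):
- Flat-bow key: (394,264) / (291,197). Grey steel, with a rectangular plate and hole, standing in the stand.
- Bar key: (394,226) / (257,206). Round bar.
- Red decoy: (337,222), and orange decoy: (341,296). Neither is in the stand.

The grey flat-bow key fits the description, and the crop above confirms it. It is at about (444,-60), top near z=100. The lock is at about (478.5,164), with its slot at about -51° in the world frame. The vise reaches z=270, so I'll travel above it.

Emit:
carry_out:
  plan:
    - {"claw": -1, "translation": [0, -6, 0], "turn": -0.18}
    - {"claw": -1, "translation": [0, -12, 0], "turn": -0.36}
    - {"claw": -1, "translation": [0, -15, 0], "turn": -0.54}
    - {"claw": -1, "translation": [-5, -15, -4], "turn": -0.72}
    - {"claw": -1, "translation": [-9, -15, -7], "turn": -0.9}
    - {"claw": -1, "translation": [-13.5, -15, -10.5], "turn": -1.08}
    - {"claw": -1, "translation": [-18, -15, -14], "turn": -1.26}
    - {"claw": -1, "translation": [-21.5, -15, -18], "turn": -1.44}
    - {"claw": -1, "translation": [-25, -15, -22], "turn": -1.62}
    - {"claw": -1, "translation": [-29, -15, -26.5], "turn": -1.8}
    - {"claw": -1, "translation": [-32.5, -15, -31], "turn": -1.98}
    - {"claw": -1, "translation": [-35, -15, -35.5], "turn": -2.16}

```text
time: 1.6
tcp_pos: [412.9, -196.7, 381.2]
eef_rot: [-90.0, 0.0, -41.5]
contact_force: [0.1, 0.1, -0.2]
width: 85.4
```

```bash
cat >> h.py <<'E'
from scipy.spatial.transform import Rotation as Ro
def mv(p,yaw,s=None):
    s=s or r.sense();R=Ro.from_euler("xyz",s["eef_rot"],degrees=True).as_matrix()
    d=R.T@(np.array(p,float)-s["tcp_pos"])/10
    t=-(np.radians(yaw-s["eef_rot"][2])+np.pi)%(2*np.pi)-np.pi
    t=-((np.radians(yaw-s["eef_rot"][2])+np.pi)%(2*np.pi)-np.pi)
    print("shift cm",d.round(2),"turn",round(t,3))
E
python3 - <<'E'
from h import *
s=r.sense();print(s["joint_pos"].round(1),s["eef_rot"],s["tcp_pos"])
mv([444,-60,380],0);mv([444,-60,140],0);mv([444,-60,75],0)
E
```

```text
[ 50.8  13.3 -36.1 102.1   8.4  67.4  60.7] [-8.99783357e+01  5.38259187e-03 -4.14706760e+01] [ 412.91750548 -196.74351441  381.15747279]
shift cm [-6.73  0.12 12.3 ] turn -0.724
shift cm [-6.72 24.12 12.3 ] turn -0.724
shift cm [-6.72 30.62 12.29] turn -0.724
```

Emit:
carry_out:
  plan:
    - {"claw": -1, "translation": [-3, 0, 5.5], "turn": -0.18}
    - {"claw": -1, "translation": [-5.5, 0, 10], "turn": -0.36}
    - {"claw": -1, "translation": [-6.7, 0, 12.3], "turn": -0.54}
    - {"claw": -1, "translation": [-6.7, 5, 12.3], "turn": -0.724}
    - {"claw": -1, "translation": [-6.7, 10, 12.3], "turn": -0.724}
    - {"claw": -1, "translation": [-6.7, 15, 12.3], "turn": -0.724}
    - {"claw": -1, "translation": [-6.7, 19, 12.3], "turn": -0.724}
    - {"claw": -1, "translation": [-6.7, 22, 12.3], "turn": -0.724}
    - {"claw": -1, "translation": [-6.7, 22, 12.3], "turn": -0.724}

```text
time: 2.72
tcp_pos: [442.8, -62.5, 159.7]
eef_rot: [-90.0, 0.3, -0.3]
contact_force: [-0.2, 0.9, 0.6]
width: 86.0
```

```bash
python3 - <<'E'
from h import *
for n in("side","top"):
    p,d=snapshot(n);cv2.imwrite(f"pics/{n}1.png",p[:,:,::-1])
s=r.sense();print(s["joint_pos"].round(1),s["eef_rot"],s["tcp_pos"],s["contact_force"])
mv([444,-60,100],0);mv([444,-60,75],0)
a=cv2.imread("pics/side1.png")[120:280,200:400]
cv2.imwrite("pics/c3.png",cv2.resize(a,None,fx=3.6,fy=3.6,interpolation=cv2.INTER_CUBIC))
E
```

```text
[ 31.   30.4 -37.8 121.4  30.3  37.8  62. ] [-8.99898152e+01 -2.49287819e-02 -3.75087178e-01] [444.90335763 -62.39735987 161.87653995] [ 0.23242974  0.08621128 -0.54906888]
shift cm [-0.09  6.19  0.24] turn -0.007
shift cm [-0.1   8.69  0.24] turn -0.007
```

View pics/c3.png

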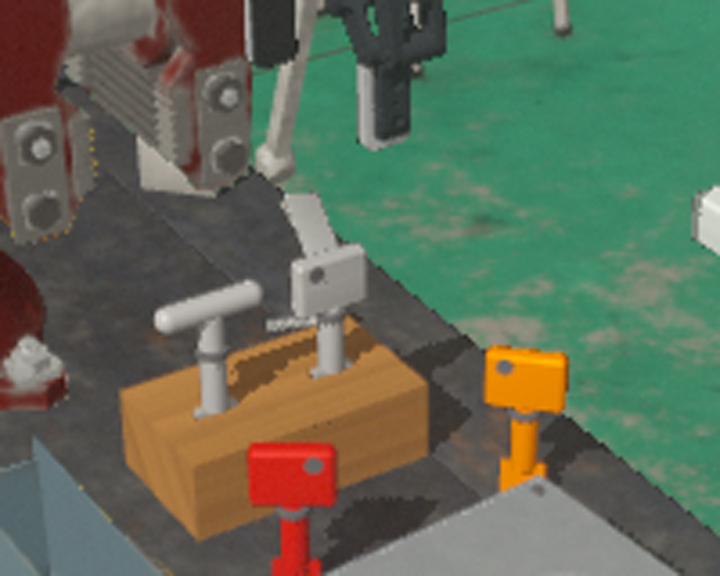

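The fingers are above and straddling the key. The flat bow is at crop (330,280) and the bar key is clear. Now descending.

Emit:
carry_out:
  grip_force: 40
  plan:
    - {"claw": -1, "translation": [-0.1, 4, 0.2], "turn": -0.007}
    - {"claw": -1, "translation": [-0.1, 6.5, 0.2], "turn": -0.007}
    - {"claw": -1, "translation": [-0.1, 8.0, 0.2], "turn": -0.007}
    - {"claw": -1, "translation": [-0.1, 8.6, 0.2], "turn": -0.007}
    - {"claw": -1, "translation": [-0.1, 8.6, 0.2], "turn": -0.007}
    - {"claw": 0.3, "translation": [-0.1, 8.6, 0.2], "turn": -0.007}
    - {"claw": 0.5, "translation": [-0.1, 8.6, 0.2], "turn": -0.007}
    - {"claw": 0.6, "translation": [-0.1, 8.6, 0.2], "turn": -0.007}

```text
time: 3.82
tcp_pos: [443.7, -60.7, 75.6]
eef_rot: [-90.0, -0.0, -0.0]
contact_force: [-0.0, 0.9, -0.1]
width: 32.0
```

```bash
python3 - <<'E'
from h import *
for n in("side","top"):
    p,d=snapshot(n);cv2.imwrite(f"pics/{n}2.png",p[:,:,::-1])
s=r.sense();print(s["eef_rot"],s["tcp_pos"],s["contact_force"],s["width"])
a=cv2.imread("pics/side2.png")[120:280,200:400]
cv2.imwrite("pics/c4.png",cv2.resize(a,None,fx=3.6,fy=3.6,interpolation=cv2.INTER_CUBIC))
E
```

```text
[-9.00032401e+01 -1.77869481e-02  4.85413428e-03] [443.62059587 -60.66517214  75.4674051 ] [-0.50108697  0.0655439   0.17487317] 17.541689760745005
```

View pics/c4.png

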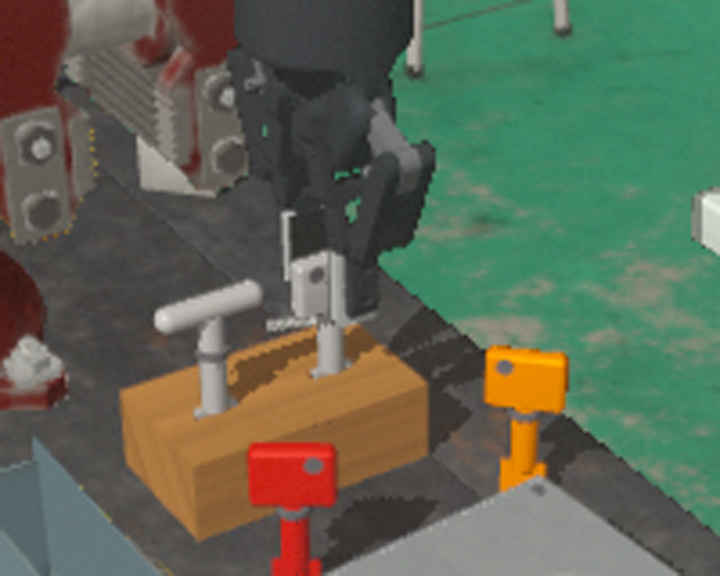

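The bow is between the fingers and the tips are just above the collar. Closing now.

Emit:
carry_out:
  grip_force: 60
  plan:
    - {"claw": 0.8, "translation": [0, 0, 0], "turn": 0}
    - {"claw": 1, "translation": [0, 0, 0], "turn": 0}
    - {"claw": 1, "translation": [0, 0, 0], "turn": 0}
    - {"claw": 1, "translation": [0, 0, 0], "turn": 0}

```text
time: 4.42
tcp_pos: [443.6, -60.6, 75.4]
eef_rot: [-90.0, -0.0, 0.0]
contact_force: [-0.6, 0.4, 3.0]
width: 8.5
```

Emit:
carry_out:
  plan:
    - {"claw": 1, "translation": [0, -1, 0], "turn": 0}
    - {"claw": 1, "translation": [0, -2.5, 0], "turn": 0}
    - {"claw": 1, "translation": [0, -6, 0], "turn": 0}
    - {"claw": 1, "translation": [0, -11, 0], "turn": 0}
    - {"claw": 1, "translation": [0, -11, 0], "turn": 0}

```text
time: 5.05
tcp_pos: [445.7, -60.4, 188.5]
eef_rot: [-90.0, -0.4, -0.0]
contact_force: [-0.1, -0.3, -2.1]
width: 8.8
```

```bash
python3 - <<'E'
from h import *
s=r.sense();print(s["eef_rot"],s["tcp_pos"],s["contact_force"],s["width"],s["joint_pos"].round(1))
for n,b in(("side",(200,100,400,260)),("top",(300,170,480,320))):
    p,d=snapshot(n);cv2.imwrite(f"pics/{n}3.png",p[:,:,::-1])
    a=p[b[1]:b[3],b[0]:b[2],::-1]
    cv2.imwrite(f"pics/c5{n}.png",cv2.resize(a,None,fx=3.6,fy=3.6,interpolation=cv2.INTER_CUBIC))
yaw=-51.3
mv([478.5,164,185],yaw)
E
```

```text
[-9.00349569e+01 -3.84970009e-01 -1.23439435e-02] [445.69914299 -60.42029257 188.50210792] [-0.06734202 -0.3119493  -2.06296292] 8.795967582723367 [ 33.2  28.1 -40.9 120.   28.   41.2  64.2]
shift cm [ 3.52  0.05 22.5 ] turn 0.895
```

View pics/c5side.png

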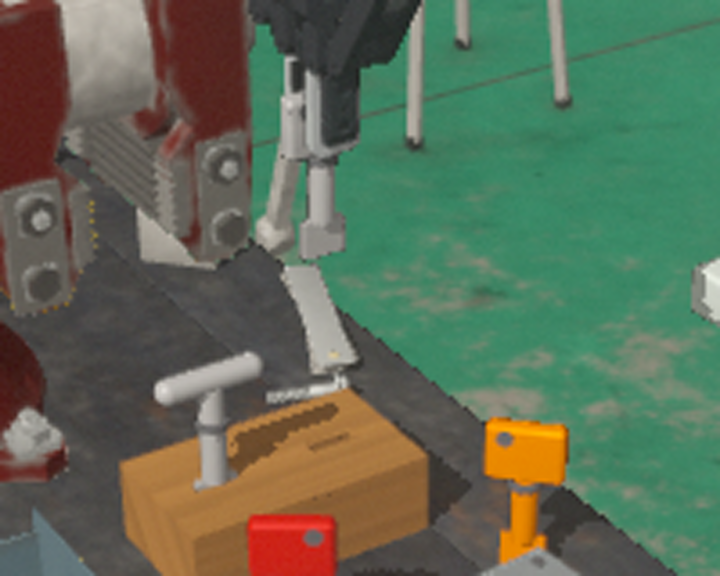

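The key came out cleanly (slot empty) and hangs straight. Moving to hover over the lock.

Emit:
carry_out:
  plan:
    - {"claw": 1, "translation": [0.6, 0, 3], "turn": 0.12}
    - {"claw": 1, "translation": [1.2, 0, 8], "turn": 0.3}
    - {"claw": 1, "translation": [2.0, 0, 13], "turn": 0.46}
    - {"claw": 1, "translation": [2.8, 0, 17.5], "turn": 0.62}
    - {"claw": 1, "translation": [3.3, 0.5, 21], "turn": 0.78}
    - {"claw": 1, "translation": [3.5, 2, 22.5], "turn": 0.895}
    - {"claw": 1, "translation": [3.5, 3.5, 22.5], "turn": 0.895}
    - {"claw": 1, "translation": [3.5, 4, 22.5], "turn": 0.895}
    - {"claw": 1, "translation": [3.5, 4, 22.5], "turn": 0.895}

```text
time: 6.28
tcp_pos: [478.0, 162.9, 144.6]
eef_rot: [-90.1, 0.0, -51.3]
contact_force: [0.9, -0.6, -1.0]
width: 8.8
```

```bash
python3 - <<'E'
from h import *
s=r.sense();print(s["eef_rot"],s["tcp_pos"],s["contact_force"],s["width"],s["joint_pos"].round(1))
for n,b in(("side",(290,200,430,320)),("top",(190,180,310,300))):
    p,d=snapshot(n);cv2.imwrite(f"pics/{n}4.png",p[:,:,::-1]);np.save(f"pics/{n}4rgb.npy",p);np.save(f"pics/{n}4.npy",d)
    a=p[b[1]:b[3],b[0]:b[2],::-1]
    cv2.imwrite(f"pics/c6{n}.png",cv2.resize(a,None,fx=5,fy=5,interpolation=cv2.INTER_CUBIC))
s=r.sense();t=s["tcp_pos"];print(t)
for n in("side","top"):print(n,proj(n,[t+[0,0,-51],[478,164.2,68],[479.2,164,60]]).round(1).tolist())
E
```

```text
[-9.01233054e+01  1.46138759e-02 -5.12992329e+01] [477.98546046 162.92062736 144.58263928] [ 0.93746735 -0.60176017 -0.9628108 ] 8.794063353351715 [ -6.7  33.  -22.4 114.3  20.4  36.6  -3.8]
[478.71216903 163.50328962 145.471274  ]
side [[357.2, 272.2], [357.2, 287.9], [356.1, 292.8]]
top [[250.9, 241.2], [251.7, 245.0], [252.2, 245.3]]
```

View pics/c6side.png

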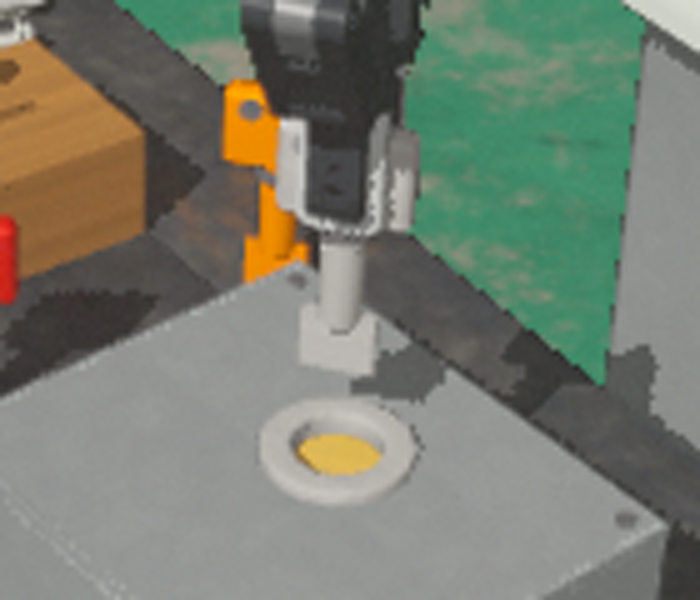

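View pics/c6top.png

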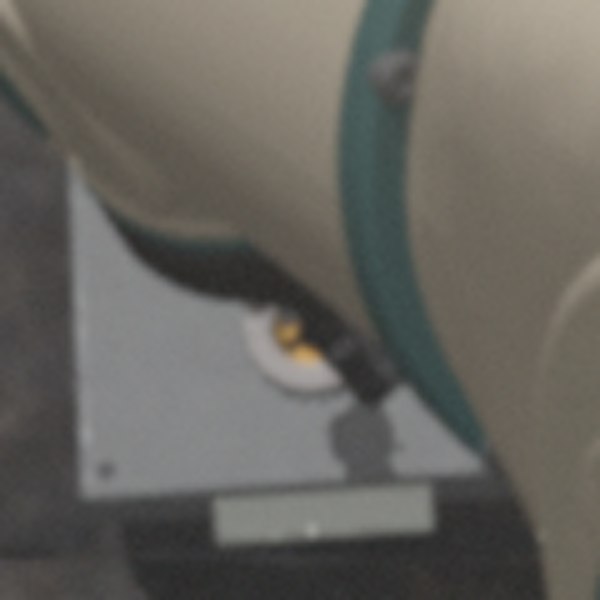

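Side view: blade tip centre at about (357.7,274.1) and bore centre at about (357.4,289.6). Both sit about 1.8 px below my projections, so this is one common camera bias and the relative alignment looks good. I'll refine the collar fit in both original pictures before pushing.

```bash
python3 - <<'E'
from h import *
from scipy.ndimage import map_coordinates,gaussian_filter
from scipy.optimize import minimize
th=np.linspace(0,2*np.pi,120,endpoint=False);c=np.c_[np.cos(th),np.sin(th),0*th]
def samp(g,n,P):
    q=proj(n,P);return map_coordinates(g,[q[:,1],q[:,0]],order=1)
for n in("top","side"):
    rgb=np.load(f"pics/{n}0rgb.npy").astype(float);g=gaussian_filter(rgb.mean(2),.6)
    sat=gaussian_filter(rgb.max(2)-rgb.min(2),.6)
    def cost(p):
        o=np.array([p[0],p[1],68.]);s=0
        s+=samp(g,n,o+20*c)-samp(g,n,o+23*c)      # bright collar vs grey top
        s+=samp(g,n,o+14*c)-samp(g,n,o+11*c)   # collar vs bore
        return -np.mean(s)
    best=min((cost((x,y)),x,y) for x in np.arange(472,487,1) for y in np.arange(158,174,1))
    m=minimize(cost,best[1:],method="Nelder-Mead");print(n,best,m.x,m.fun)
# blade in side4: segment tip
rgb=np.load("pics/side4rgb.npy");d=np.load("pics/side4.npy");W=cloud("side",d)
print(rgb[270:278,346:370].mean(2).astype(int))
b=W[266:274,351:365].reshape(-1,3);print(np.nanmedian(b,0),np.nanmin(b,0),np.nanmax(b,0))
E
```

```text
top (np.float64(-47.87011803544153), np.int64(480), np.int64(165)) [479.55885552 165.04558756] -48.53022256039955
side (np.float64(-40.16184579407274), np.int64(480), np.int64(166)) [480.27981421 165.66445399] -41.08880995224184
[[148 150 151 158 180 183 183 183 183 184 184 183 183 183 183 183 182 182
  167 142 100  94 139 100]
 [149 149 151 158 180 183 183 184 182 183 181 181 183 184 183 184 184 183
  166 139  99  93  92  92]
 [150 150 148 156 171 178 181 179 181 182 182 184 183 183 181 181 182 183
  151 102  93  94  91  93]
 [149 149 149 148 149 148 156 156 171 173 179 179 181 182 182 184 184 183
  151 103  93  93  94  95]
 [149 152 152 149 149 148 149 149 149 150 150 157 158 171 173 179 178 178
  147 101  93  94  93  93]
 [151 151 152 150 149 148 149 148 148 149 151 150 151 150 145 144 118 114
  114  96  90  95  93  93]
 [152 152 150 150 150 150 149 149 149 148 151 150 148 148 102  93  92  94
   93  93  94  93  93  94]
 [152 151 150 150 151 148 149 148 148 148 149 149 149 150 104  92  94  93
   93  92  93  92  94  94]]
[479.29927795 165.11384452 100.00838828] [459.50381526 129.06024996  63.02929909] [485.41673713 174.01339262 108.35590769]
```

```bash
python3 - <<'E'
from h import *
t=np.array([478.7,163.5,94.5]);a=np.radians(-51.3);X=np.array([np.cos(a),np.sin(a),0]);Y=np.array([-np.sin(a),np.cos(a),0])
for sx in(-1,1):
  for sy in(-1,1):
    print(sx,sy,proj("side",[t+10*sx*X+2*sy*Y,t+10*sx*X+2*sy*Y+[0,0,16]]).round(1).tolist())
J=proj("side",[t,t+[1,0,0],t+[0,1,0],t+[0,0,1]]);print((J-J[0]).round(2))
K,R,tt=cal("side");print(-R.T@tt)
K,R,tt=cal("top");print(-R.T@tt)
rgb=np.load("pics/side4rgb.npy")
print(rgb[256:274,346:370].mean(2).astype(int))
E
```

```text
-1 -1 [[364.9, 272.7], [365.5, 263.0]]
-1 1 [[364.2, 274.5], [364.8, 264.7]]
1 -1 [[350.3, 269.8], [350.7, 260.1]]
1 1 [[349.5, 271.6], [349.9, 261.8]]
[[ 0.    0.  ]
 [-0.61  0.26]
 [ 0.45  0.39]
 [ 0.03 -0.6 ]]
[870.80644638 662.16498551 582.97666425]
[291.33680562  88.99480689 985.73814985]
[[147 137 120 110 106 129 147 149 165 177 179 178 174 167 155 137 104  83
   82  83  82  85  84  82]
 [149 150 144 128 116 147 148 149 166 177 179 178 173 168 151 134 105  82
   82  83  83  85  85  82]
 [149 150 150 149 149 148 149 146 168 178 180 177 171 165 151 134 104  87
   83  82  84  83  86  86]
 [149 150 149 149 150 150 150 135 167 178 180 178 171 166 149 129 101  87
   84  82  82  83  83  85]
 [149 149 149 150 152 159 161 143 170 179 180 178 171 164 147 127 104  93
   87  85  83  82  84  84]
 [149 148 149 150 167 178 181 169 174 179 180 178 170 163 146 126 127 115
   96  90  87  87  85  86]
 [148 148 149 148 179 181 180 172 174 178 179 176 169 160 144 124 131 153
  135 106  87  83  84  86]
 [147 149 148 149 179 182 184 173 176 179 180 177 167 159 142 126 161 178
  175 153 115  92  82  7
[... 313 characters left out ...]
52 150 152 181 183 183 182 183 182 182 183 183 185 185 184 184 184
  169 132 144 147 147 147]
 [149 151 151 159 181 183 184 183 182 182 183 182 182 183 182 181 182 185
  168 131 144 148 147 148]
 [149 150 151 158 182 182 184 184 184 183 183 183 182 182 182 182 180 181
  167 141 143 144 147 144]
 [148 150 151 158 180 183 183 183 183 184 184 183 183 183 183 183 182 182
  167 142 100  94 139 100]
 [149 149 151 158 180 183 183 184 182 183 181 181 183 184 183 184 184 183
  166 139  99  93  92  92]
 [150 150 148 156 171 178 181 179 181 182 182 184 183 183 181 181 182 183
  151 102  93  94  91  93]
 [149 149 149 148 149 148 156 156 171 173 179 179 181 182 182 184 184 183
  151 103  93  93  94  95]]
```

```bash
python3 - <<'E'
from h import *
from scipy.ndimage import map_coordinates,gaussian_filter
from scipy.optimize import minimize
th=np.linspace(0,2*np.pi,180,endpoint=False);c=np.c_[np.cos(th),np.sin(th),0*th]
def samp(g,n,P):
    q=proj(n,P);return map_coordinates(g,[q[:,1],q[:,0]],order=1)
for n in("top","side"):
    rgb=np.load(f"pics/{n}0rgb.npy").astype(float);g=gaussian_filter(rgb.mean(2),.5)
    def fit(name,R,din,dout,z,sgn):
        def cost(p):
            o=np.array([p[0],p[1],z]);return -sgn*np.mean(samp(g,n,o+(R-din)*c)-samp(g,n,o+(R+dout)*c))
        b=min((cost((x,y)),x,y) for x in np.arange(474,486,.5) for y in np.arange(159,171,.5))
        print(n,name,b)
    fit("outer68",21.5,1.2,1.2,68,1);fit("outer64",21.5,1.2,1.2,64,1);fit("bore",12.5,1.2,1.2,68,-1)
    # cabinet top rectangle: 130x150 with strong |edge|: top bright vs outside
    s=np.linspace(-.95,.95,60)
    def cost(p):
        a=p[2];ca,sa=np.cos(a),np.sin(a)
        def pts(X,Y):return np.c_[p[0]+ca*X-sa*Y,p[1]+sa*X+ca*Y,0*X+64]
        k=0
        for e,q in((1,0),(-1,0),(0,1),(0,-1)):
            if n=="side" and (e,q) not in((1,0),(0,1),(0,-1),(-1,0)):continue
            for d in(1.5,):
                if e: A=pts(np.full(60,e*(65-d)),s*75);B=pts(np.full(60,e*(65+d)),s*75)
                else: A=pts(s*65,np.full(60,q*(75-d)));B=pts(s*65,np.full(60,q*(75+d)))
                k+=np.mean(np.abs(samp(g,n,A)-samp(g,n,B)))
        return -k
    b=min((cost((x,y,a)),x,y,a) for x in np.arange(488,499,1) for y in np.arange(160,172,1) for a in np.radians([3,4,5]))
    m=minimize(cost,b[1:],method="Nelder-Mead",options=dict(initial_simplex=np.array(b[1:])+np.array([[0,0,0],[1,0,0],[0,1,0],[0,0,.02]])))
    x,y,a=m.x;print(n,"cab",m.x[:2],np.degrees(a),m.fun,"lock",x-15*np.cos(a),y-15*np.sin(a))
E
```

```text
Traceback (most recent call last):
  File "h.py", line 14, in proj
    K,R,t=cal(n);return cv2.projectPoints(np.atleast_2d(P).astype(float),cv2.Rodrigues(R)[0],t,K,None)[0][:,0]
          ~~~^^^
  File "h.py", line 4, in cal
    c=get_calibration(n);return c["mtx"],cv2.Rodrigues(np.array(c["rvec"]))[0],np.array(c["tvec"])
ValueError: time passes only in moves, steps and waits
```

```bash
sed -i 's/^def cal/import functools\n@functools.lru_cache(None)\ndef cal/' h.py; cat > fit.py <<'E'
from h import *
from scipy.ndimage import map_coordinates,gaussian_filter
from scipy.optimize import minimize
th=np.linspace(0,2*np.pi,180,endpoint=False);c=np.c_[np.cos(th),np.sin(th),0*th]
def samp(g,n,P):
    q=proj(n,P);return map_coordinates(g,[q[:,1],q[:,0]],order=1)
for n in("top","side"):
    rgb=np.load(f"pics/{n}0rgb.npy").astype(float);g=gaussian_filter(rgb.mean(2),.5)
    def fit(name,R,din,dout,z,sgn):
        def cost(p):
            o=np.array([p[0],p[1],z]);return -sgn*np.mean(samp(g,n,o+(R-din)*c)-samp(g,n,o+(R+dout)*c))
        b=min((cost((x,y)),x,y) for x in np.arange(474,486,.5) for y in np.arange(159,171,.5))
        print(n,name,np.round(b,1))
    fit("outer68",21.5,1.2,1.2,68,1);fit("outer64",21.5,1.2,1.2,64,1);fit("bore",12.5,1.2,1.2,68,-1)
    s=np.linspace(-.95,.95,60)
    def cost(p):
        a=p[2];ca,sa=np.cos(a),np.sin(a)
        def pts(X,Y):return np.c_[p[0]+ca*X-sa*Y,p[1]+sa*X+ca*Y,0*X+64]
        k=0;d=1.5
        for e,q in((1,0),(-1,0),(0,1),(0,-1)):
            if e: A=pts(np.full(60,e*(65-d)),s*75);B=pts(np.full(60,e*(65+d)),s*75)
            else: A=pts(s*65,np.full(60,q*(75-d)));B=pts(s*65,np.full(60,q*(75+d)))
            k+=np.mean(np.abs(samp(g,n,A)-samp(g,n,B)))
        return -k
    b=min((cost((x,y,a)),x,y,a) for x in np.arange(488,499,1) for y in np.arange(160,172,1) for a in np.radians([3,4,5]))
    m=minimize(cost,b[1:],method="Nelder-Mead",options=dict(initial_simplex=np.array(b[1:])+np.array([[0,0,0],[1,0,0],[0,1,0],[0,0,.02]])))
    x,y,a=m.x;print(n,"cab",m.x[:2].round(2),np.degrees(a).round(2),m.fun,"lock",x-15*np.cos(a),y-15*np.sin(a))
E
python3 fit.py
```

```text
top outer68 [-18.2 479.5 165. ]
top outer64 [-18.4 480.  165.5]
top bore [-24.  479.5 165. ]
top cab [494.03 165.61] 4.2 -178.7894553558434 lock 479.07112520143755 164.51559205612327
side outer68 [-19.6 480.5 165.5]
side outer64 [-20.3 477.5 162. ]
side bore [-18.5 480.  165.5]
side cab [493.33 165.38] 4.17 -131.736337391654 lock 478.3716694570127 164.29119301021933
```

Emit:
carry_out:
  plan:
    - {"claw": 1, "translation": [-0.06, 0, 0.12], "turn": 0}
    - {"claw": 1, "translation": [-0.06, 1.0, 0.12], "turn": 0}
    - {"claw": 1, "translation": [-0.06, 2.0, 0.12], "turn": 0}
    - {"claw": 1, "translation": [-0.06, 2.6, 0.12], "turn": 0}
    - {"claw": 1, "translation": [-0.06, 3.0, 0.12], "turn": 0}
    - {"claw": 1, "translation": [-0.06, 3.0, 0.12], "turn": 0}

```text
time: 7.12
tcp_pos: [478.8, 165.6, 115.0]
eef_rot: [-90.0, 0.0, -51.3]
contact_force: [-0.8, 0.2, -1.4]
width: 9.2
```

```bash
python3 - <<'E'
from h import *
p,d=snapshot("side");b=(310,210,410,310)
cv2.imwrite("pics/c7.png",cv2.resize(p[b[1]:b[3],b[0]:b[2],::-1],None,fx=6,fy=6,interpolation=cv2.INTER_CUBIC))
s=r.sense();print(s["eef_rot"],s["tcp_pos"],s["contact_force"],s["ft_torque"])
E
```

```text
[-9.00033788e+01  2.26133998e-03 -5.12623604e+01] [479.04347093 165.69568785 115.24293708] [ 0.68133713  0.1522504  -1.17474028] [ 0.01348251 -0.04351556 -0.01991782]
```

View pics/c7.png

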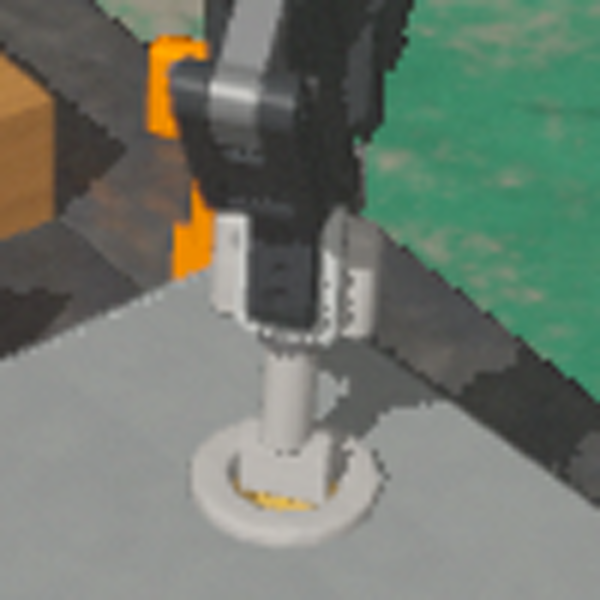

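The blade is inside the bore with no contact: blade centre at crop (285,~475), collar centre (288,~482). Lowering lightly.

Emit:
carry_out:
  plan:
    - {"claw": 1, "translation": [0.07, 0.1, -0.02], "turn": 0}
    - {"claw": 1, "translation": [0.07, 0.2, -0.02], "turn": 0}
    - {"claw": 1, "translation": [0.07, 0.3, -0.02], "turn": 0}
    - {"claw": 1, "translation": [0.07, 0.4, -0.02], "turn": 0}
    - {"claw": 1, "translation": [0.07, 0.5, -0.02], "turn": 0}

```text
time: 7.8
tcp_pos: [479.5, 165.1, 111.0]
eef_rot: [-90.0, -0.0, -51.3]
contact_force: [-2.7, -0.8, 12.3]
width: 8.9
```

Contact with the barrel face at TCP z≈111, tip z≈60 as expected, at 12 N. Easing to about 6 N and searching by small turns.

Emit:
carry_out:
  plan:
    - {"claw": 1, "translation": [0, -0.04, 0], "turn": 0}
    - {"claw": 1, "translation": [0, -0.04, 0], "turn": 0.04}
    - {"claw": 1, "translation": [0, -0.04, 0], "turn": 0.08}

```text
time: 8.18
tcp_pos: [479.7, 165.2, 111.2]
eef_rot: [-89.9, -0.0, -56.0]
contact_force: [-1.0, 0.0, 5.8]
width: 8.8
```

```bash
python3 - <<'E'
from h import *
s=r.sense();print(s["eef_rot"],s["tcp_pos"],s["contact_force"],s["ft_torque"])
E
```

```text
[-8.99411556e+01 -1.55217884e-02 -5.59891711e+01] [479.68431619 165.19296022 111.23683982] [-0.95504627  0.02734359  5.78863173] [-0.09625695  0.22788701  0.01050176]
```

Emit:
carry_out:
  plan:
    - {"claw": 1, "translation": [0, 0, 0], "turn": -0.04}
    - {"claw": 1, "translation": [0, 0, 0], "turn": -0.08}
    - {"claw": 1, "translation": [0, 0, -0.04], "turn": -0.08}
    - {"claw": 1, "translation": [0, 0, -0.08], "turn": -0.08}

```text
time: 8.68
tcp_pos: [479.7, 165.1, 111.3]
eef_rot: [-89.9, -0.0, -51.3]
contact_force: [1.2, 0.8, 5.1]
width: 8.7
```

Emit:
carry_out:
  plan:
    - {"claw": 1, "translation": [0, 0, -0.05], "turn": 0}
    - {"claw": 1, "translation": [0, 0, -0.05], "turn": -0.05}
    - {"claw": 1, "translation": [0, 0, -0.05], "turn": -0.08}

```text
time: 9.05
tcp_pos: [479.0, 164.6, 111.1]
eef_rot: [-89.9, -0.0, -46.6]
contact_force: [0.5, 0.1, 6.0]
width: 8.6
```

```bash
python3 - <<'E'
from h import *
s=r.sense();print(s["eef_rot"],s["tcp_pos"],s["contact_force"],s["ft_torque"])
E
```

```text
[-8.99043613e+01 -3.02739355e-02 -4.65614734e+01] [479.00900416 164.63085391 111.09112896] [0.54032172 0.09827352 5.98626391] [ 0.07261655 -0.33574573 -0.0083346 ]
```

Emit:
carry_out:
  plan:
    - {"claw": 1, "translation": [0, 0, 0], "turn": 0.03}
    - {"claw": 1, "translation": [0, 0, 0], "turn": 0.06}
    - {"claw": 1, "translation": [0, 0, 0], "turn": 0.09}

```text
time: 9.43
tcp_pos: [479.2, 164.8, 111.2]
eef_rot: [-89.9, -0.0, -51.8]
contact_force: [-0.0, 1.5, 5.9]
width: 8.7
```

Emit:
carry_out:
  plan:
    - {"claw": 1, "translation": [0, 0, 0], "turn": 0.03}
    - {"claw": 1, "translation": [0, 0, 0], "turn": 0.06}
    - {"claw": 1, "translation": [0, 0, 0], "turn": 0.09}

```text
time: 9.8
tcp_pos: [478.4, 164.3, 110.7]
eef_rot: [-90.0, 0.0, -57.0]
contact_force: [0.8, 0.8, -1.4]
width: 9.1
```

The force dropped to zero, so the slot is probably found. Easing down.

Emit:
carry_out:
  plan:
    - {"claw": 1, "translation": [0, 0.07, 0], "turn": 0}
    - {"claw": 1, "translation": [0, 0.14, 0], "turn": 0}
    - {"claw": 1, "translation": [0, 0.2, 0], "turn": 0}

```text
time: 10.18
tcp_pos: [478.0, 164.0, 108.4]
eef_rot: [-90.0, 0.0, -57.0]
contact_force: [0.4, 0.6, -0.2]
width: 8.8
```

Emit:
carry_out:
  plan:
    - {"claw": 1, "translation": [0, 0.2, 0], "turn": 0}
    - {"claw": 1, "translation": [0, 0.4, 0], "turn": 0}
    - {"claw": 1, "translation": [0, 0.6, 0], "turn": 0}
    - {"claw": 1, "translation": [0, 0.8, 0], "turn": 0}
    - {"claw": 1, "translation": [0, 0.9, 0], "turn": 0}

```text
time: 10.8
tcp_pos: [478.1, 164.1, 99.5]
eef_rot: [-90.0, 0.0, -57.0]
contact_force: [0.4, 0.6, -0.4]
width: 8.9
```

```bash
python3 - <<'E'
from h import *
s=r.sense();print(s["eef_rot"],s["tcp_pos"],s["contact_force"],s["ft_torque"])
E
```

```text
[-9.00286209e+01  2.18685682e-03 -5.69960060e+01] [478.07999753 164.09804286  99.50237884] [ 0.38486382  0.59418249 -0.35109767] [ 0.00577214 -0.06093221  0.01084523]
```

Emit:
carry_out:
  plan:
    - {"claw": 1, "translation": [0, 0.1, 0], "turn": 0}
    - {"claw": 1, "translation": [0, 0.2, 0], "turn": 0}
    - {"claw": 1, "translation": [0, 0.25, 0], "turn": 0}

```text
time: 11.18
tcp_pos: [478.2, 164.1, 97.4]
eef_rot: [-90.0, -0.0, -57.0]
contact_force: [-0.5, 0.2, 4.7]
width: 8.8
```

Emit:
carry_out:
  plan:
    - {"claw": 1, "translation": [0, 0.03, 0], "turn": 0}
    - {"claw": 1, "translation": [0, 0.03, 0], "turn": 0}

```text
time: 11.42
tcp_pos: [478.3, 164.1, 97.4]
eef_rot: [-90.0, -0.0, -57.0]
contact_force: [-1.2, -0.8, 5.0]
width: 8.9
```

The key is home: 13.8 mm below the face contact, with 5 N of push. Turning clockwise in small steps.

Emit:
carry_out:
  grip_force: 80
  plan:
    - {"claw": 1, "translation": [0, -0.02, 0], "turn": 0.05}
    - {"claw": 1, "translation": [0, -0.02, 0], "turn": 0.1}
    - {"claw": 1, "translation": [0, -0.02, 0], "turn": 0.15}
    - {"claw": 1, "translation": [0, -0.02, 0], "turn": 0.2}

```text
time: 11.92
tcp_pos: [478.3, 164.1, 97.4]
eef_rot: [-90.0, -0.0, -68.6]
contact_force: [-0.2, -0.1, 5.9]
width: 8.4
```

```bash
python3 - <<'E'
from h import *
s=r.sense();print(s["eef_rot"],s["tcp_pos"],s["contact_force"],s["ft_torque"])
E
```

```text
[-8.99875765e+01 -1.90180338e-02 -6.86096037e+01] [478.33257787 164.14415559  97.42840695] [-0.20503489 -0.07465848  5.85987569] [-0.18308862  0.32051961  0.15891017]
```

Emit:
carry_out:
  plan:
    - {"claw": 1, "translation": [0, 0, 0], "turn": 0.05}
    - {"claw": 1, "translation": [0, 0, 0], "turn": 0.1}
    - {"claw": 1, "translation": [0, 0, 0], "turn": 0.13}
    - {"claw": 1, "translation": [0, 0, 0], "turn": 0.13}

```text
time: 12.42
tcp_pos: [478.4, 164.2, 97.4]
eef_rot: [-90.0, -0.0, -76.0]
contact_force: [-0.2, -0.2, 6.1]
width: 8.4
```

```bash
python3 - <<'E'
from h import *
s=r.sense();print(s["eef_rot"],s["tcp_pos"],s["contact_force"],s["ft_torque"])
for n,b in(("side",(270,190,450,350)),("top",(180,180,320,310))):
    p,d=snapshot(n)
    cv2.imwrite(f"pics/c8{n}.png",cv2.resize(p[b[1]:b[3],b[0]:b[2],::-1],None,fx=4,fy=4,interpolation=cv2.INTER_CUBIC))
E
```

```text
[-8.99783409e+01 -2.03470621e-02 -7.59847618e+01] [478.37531769 164.15433027  97.44422458] [-0.19575909 -0.2366122   6.10247433] [-0.10851473  0.21441083  0.02927237]
```

View pics/c8top.png

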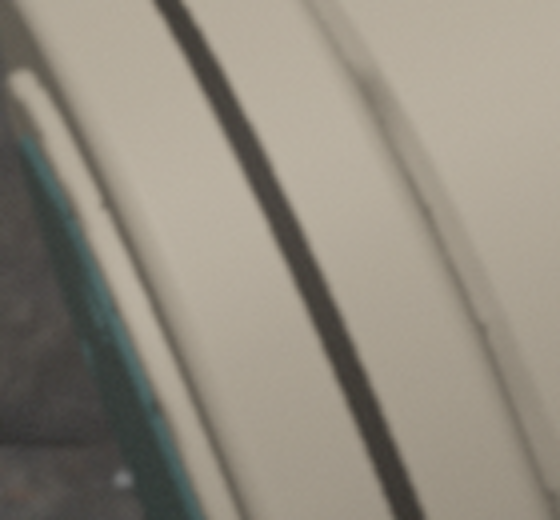

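View pics/c8side.png

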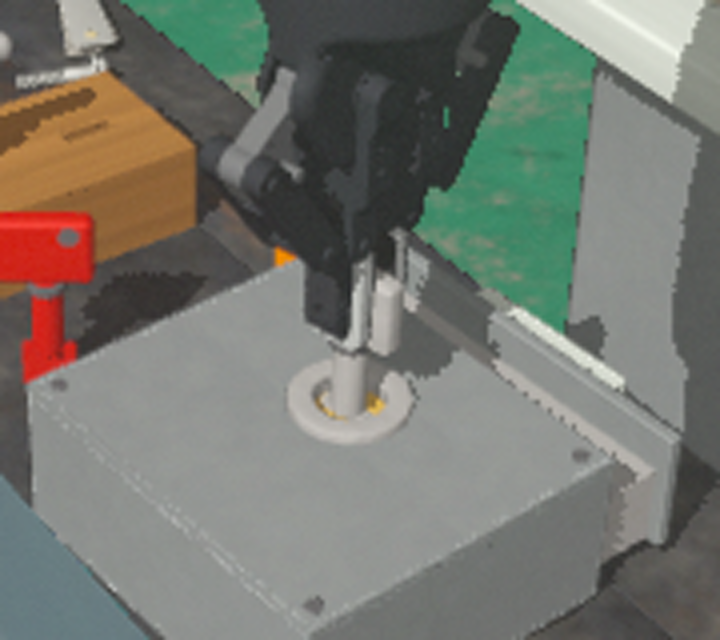

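The drawer has sprung out (side crop, front plate at about (590,400)). Now releasing: unload the push, open, and retreat straight up.

Emit:
carry_out:
  plan:
    - {"claw": 1, "translation": [0, -0.03, 0], "turn": -0.01}
    - {"claw": 0.6, "translation": [0, -0.03, 0], "turn": -0.01}
    - {"claw": 0.2, "translation": [0, -0.03, 0], "turn": -0.01}
    - {"claw": -0.2, "translation": [0, -0.03, 0], "turn": -0.01}
    - {"claw": -0.5, "translation": [0, -0.03, 0], "turn": -0.01}
    - {"claw": -0.5, "translation": [0, -0.03, 0], "turn": -0.01}
    - {"claw": -0.5, "translation": [0, -1, 0], "turn": -0.01}
    - {"claw": -0.5, "translation": [0, -4, 0], "turn": -0.01}
    - {"claw": -0.5, "translation": [0, -9, 0], "turn": -0.01}
    - {"claw": -0.5, "translation": [0, -14, 0], "turn": -0.01}
    - {"claw": -0.5, "translation": [0, -14, 0], "turn": -0.01}

```text
time: 13.9
tcp_pos: [480.7, 165.3, 241.5]
eef_rot: [-89.5, 0.0, -75.3]
contact_force: [0.5, 0.4, -0.9]
width: 63.7
```

```bash
python3 - <<'E'
from h import *
s=r.sense();print(s["eef_rot"],s["tcp_pos"],s["contact_force"],s["width"],s["dq"].round(2))
for n,b in(("side",(220,150,450,350)),):
    p,d=snapshot(n)
    cv2.imwrite(f"pics/c9{n}.png",cv2.resize(p[b[1]:b[3],b[0]:b[2],::-1],None,fx=3,fy=3,interpolation=cv2.INTER_CUBIC))
E
```

```text
[-8.94777632e+01  4.42227795e-02 -7.53457875e+01] [480.74610131 165.33530687 241.45162527] [ 0.54828511  0.40527389 -0.92195002] 63.65561982922159 [-0.43  3.45  1.11  3.93  0.8  -2.06 -0.61]
```

View pics/c9side.png

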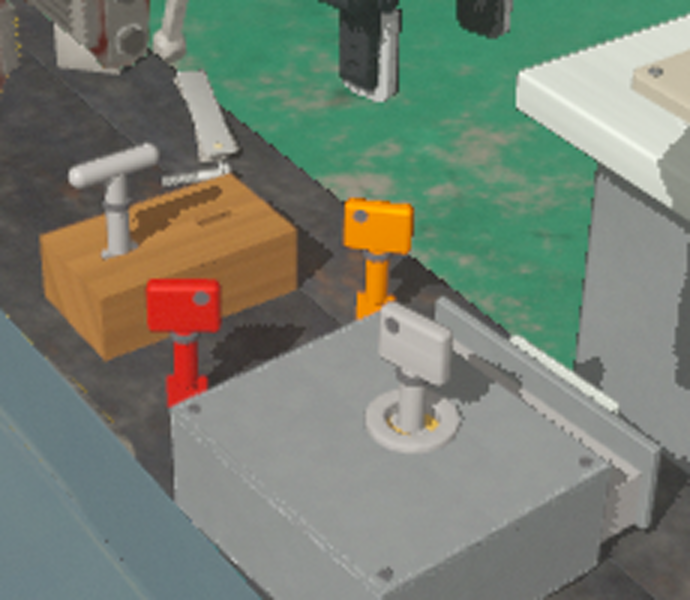

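The key stands in the lock at crop (412,370), the drawer is out, the bar key is still in the stand, and the gripper is clear. I'll let it settle, measure, and hand in.

Emit:
carry_out:
  plan:
    - {"claw": -0.5, "translation": [0, 0, 0], "turn": 0}
    - {"claw": -0.5, "translation": [0, 0, 0], "turn": 0}

```text
time: 14.2
tcp_pos: [477.5, 163.8, 235.9]
eef_rot: [-90.2, -0.0, -75.3]
contact_force: [-1.8, 0.7, 0.4]
width: 64.1
```

```bash
python3 - <<'E'
from h import *
p,d=snapshot("side");W=cloud("side",d);a=np.radians(4.2)
loc=(W[...,:2]-[493.3,165.4])@np.array([[np.cos(a),-np.sin(a)],[np.sin(a),np.cos(a)]])
m=(W[...,2]>15)&(W[...,2]<62)&(abs(loc[...,1])<70)&(loc[...,0]<-67)&(loc[...,0]>-140)
print("drawer local x pct",np.percentile(loc[...,0][m],[2,25,50,75]).round(1),m.sum())
k=(W[...,2]>72)&(W[...,2]<135)&(np.hypot(W[...,0]-478,W[...,1]-164)<25);print("key top z",np.percentile(W[...,2][k],[50,95,100]))
print(r.sense()["contact_force"]); r.close_job()
E
```

```text
drawer local x pct [-111.6  -95.1  -93.8  -92.4] 1445
key top z [107.98203173 122.09491276 123.22237623]
[-0.0174027   0.08199906  1.08325165]
the job is handed in; nothing more can be done
```

The flat-bow key is fully home in the lock and the drawer has sprung out. I let go and handed the job in at about 14 s of the 64 s allowed.

- **Finding the slot:** The first touch on the barrel face read 12 N, above the 4–8 N advised but under the 25 N damage limit. I eased to about 6 N and searched by small turns and shifts until the blade dropped in.
- **Pushing home:** The key seated 13.8 mm below the face contact, against 14 mm expected, with about 5 N of push.
- **Turning:** I turned it clockwise to about 1.4 rad and the bolt let go.
- **Last checks:**
  - The key's top measured z ≈ 122–123 mm, against 122 mm for fully home.
  - The drawer's back-side points were 27–30 mm beyond the cabinet front, with the outermost (the lip) about 47 mm out. That fits the 35 mm stop plus the 14 mm lip, but I did not measure the travel directly.
  - The bar key and both decoys were untouched, and the gripper was clear of everything.
- **Disagreement:** My image estimates of the lock centre differed by 1–2 mm between methods. The position found by feel, (478, 164), matched the one worked out from the cabinet's outline.

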